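Tuck the finned mold divider under the weighted roller arm

TASK

A weighted roller arm on the white holder keeps the pile of flat mold dividers pressed down. Pick up the loose long rectangular divider by its upright fin and slide it flat under the roller from the holder's open end, fin end last, until its edges line up with the pile and the roller rests on it. Let go of it there, and leave the other, square finned divider where it lies.

Things in the scene. Friction and masses are not known exactly. Their poses are not given: they have to be found in the camera images.
- divider_fin (a point): Centre of the grip fin (30 x 12 x 44 mm high, thin across y) on the long loose divider: a pale acrylic plate 130 (x) x 70 (y) x 6 mm, 80 g, lying flat. The point is halfway up the fin, 22 mm above the plate's top face, 28 mm above its underside. x runs along the plate from the fin end to the plain end, z up; the plate reaches 110 mm ahead of the point along +x, 20 mm behind it.
- holder: Fixed white base 190 (x) x 90 (y) x 10 mm, origin centre of its underside, z up; +x runs from its open end (robot side) to two 75 mm high posts at x = 75 mm: slide in along +x. On it a fixed pile of plain acrylic sheets, x -85 to 45, y -35 to 35 mm, top 30 mm above the shelf. Lined up on the pile, the long divider's fin centre is at x -65, y 0, z 58 mm here, its x along this x.
- presser (a joint): Hinge angle (rad) of the weighted arm on the posts; its free-turning roller (40 mm diameter, 50 wide) rests on the pile, axis at holder x -5, z 50 mm. 0: on the pile; grows as it rises, to 1.2; about 0.075 with the 6 mm divider under it. It rolls up onto a flat plate's edge pushed against it with 2 to 5 N, presses down with 1.5 N and falls back by itself. All of it is below 80 mm.
- square: The other finned divider, to be left alone: square plate 70 x 70 x 6 mm of the same acrylic, with the same 30 x 12 x 44 mm fin at its middle. Origin: centre of its underside; x along the fin.
Things that resemble listed ones, but are neither listed nor needed, are in the scene too. What is shaped like the part that bears divider_fin but orange is not meant.

How it is judged:
At the end, for the whole second after the job is handed in: The long divider lies flat on the pile (tilt under 0.08 rad, height within 5 mm), lined up with it within 18 mm lengthwise, 15 mm sideways and 0.2 rad, fin at the open end, the roller resting still on it (arm 0.045 to 0.11 rad) (x of divider_fin in the frame of holder between -0.083 and -0.047 m and y of divider_fin in the frame of holder between -0.015 and 0.015 m and z of divider_fin in the frame of holder between 0.053 and 0.063 m and angle between the x axis of divider_fin and the x axis of holder, either way round below 0.2 rad and angle between divider_fin's own z axis and vertical below 0.08 rad and value of joint presser between 0.045 and 0.11 rad and velocity of joint presser between -0.1 and 0.1 rad/s); the robot touches nothing.
It fails at once if the square divider is shifted by more than 30 mm (distance of square from where it was at the start of the episode above 0.03 m).
It also fails if it takes over 35 s, if anything falls off the work surface, if the arm or the gripper's body presses on something with over 40 N, if the wrist force passes 120 N, or if a joint passes its speed limit or range.

ROBOT

A 6-joint arm with a two-finger parallel gripper is mounted at the origin on the work surface. World frame = base frame: x ahead of the robot, y to its left, z up, the work surface at z = 0. Lengths are in m, angles in rad, forces in N, time in s.
With the tool pointing down it reaches from about 0.425 to 0.95 m from the base axis. Payload 3.5 kg.
Tool frame: the origin (TCP) lies at the very end of the fingers, on their centre line; the grasp point (between the pads) lies 19 mm behind it; z points along the fingers, y is the direction in which the jaws open and shut (so a half turn about z gives the same grasp; the last joint's range is limited). The gripper opens to 85 mm and grips with 20 to 120 N. Pads are 22 mm wide; open, the fingers measure 114 mm over their backs; the gripper's body (76 mm by 85 mm) begins 54 mm behind the grasp point. The pads swing forward as they close: fully open they stand 13 mm farther back than shut.
Start: joints at [1.144, 0.286, 1.577, -0, 1.279, -0.15], TCP at [0.184, 0.649, 0.231] pointing down, gripper open.
Joint ranges: [-2.77, 2.77], [-0.9, 2.22], [0.21, 2.48], [-1.53, 4.67], [0.24, 2.81], [-2.84, 2.84]. Speed limits (rad/s): [2.79, 2.79, 3.14, 3.14, 3.14, 3.14].

INTERFACE

Orientations are given as a unit quaternion [x, y, z, w].
In Python, from plant import ctrl, eyes, ticket gives the robot as it stands.
- The arm moves only by the tool send_rows, never from a script. Its arguments are lists of equal length, an entry for each row: "translation": the shift along the tool's x, y, z in units of 30 mm (1.0 is 30 mm), a list of three; "rotation": the turn, a rotation vector about the tool's x, y, z in units of 5 degrees (1.0 is 5 degrees), a list of three; "grip": the finger opening in mm, from 0 to 85.4. A call has 1 to 5 rows; each row shifts and turns the commanded pose from where the row before left it, along the tool's axes as they then stand; what a row does not reach is not made up. A row lasts 1/8 s, in which the tool goes at most 62.5 mm and 10.7 degrees, less where a joint would pass 70% of its speed; a pose out of reach is approached as far as the arm can. A call is refused whole if a number of a shift passes 1 or a number of a turn 1, either way. A call with a gripper value outside its range is refused whole. The fingers move at their own pace and stop on an object; "squeeze" is the grip in N (left out, the last holds). Time passes only in rows, so rows that do not move let the fingers close. It gives the time, the measured TCP pose, the force and the opening at its end, in the units of the state.
- ctrl.get_state(): the state, without advancing time (a new reading comes with each control period).
- eyes.read_camera(name): name is "side" or "top" or "wrist"; returns a dict with "image" (400x640x3 uint8, blue, green, red), "mtx" (3x3 intrinsics, pixels), "xyz" and "orientation" of the camera in the world; the wrist camera has in their place "hand_eye" (4x4, takes a point from camera to tool coordinates, whose origin is the TCP and whose axes are the flange's). Camera axes: x right, y down, z forward; pixel columns grow to the right and rows downward; lengths in m; the calibration is good to about 2 mm. A picture is of the moment at which its call begins: read the wrist's pose just before it. There is no depth.
- ticket.sign_off(): hands the job in, once; it reports no verdict.
The state is a dict: "time": time; "qpos": joint angles; "dq": joint speeds; "joint_efforts": joint torques, N m; "eef_pos": TCP position; "tcp_rot": TCP orientation; "contact_force": force on the tool from outside, world axes, zero at the start; "wrist_torque": the same for the moment, N m; "opening": opening from 0.0 (shut) to 1.0 (fully open).
Only numpy, scipy, OpenCV 4.12 (cv2) and the standard library are available. Lean on these libraries where they do the work, as an engineer would, in place of code of your own. Each camera call takes 0.05 s, during which the arm holds its last target. There are 200 camera calls.

## Working session

There is one attempt and no reset: what is moved stays moved. The work goes in short steps, Python scripts to look and compute and a tool call to move; the robot and the scene stay as the last step left them, time stands still between calls to the robot, and variables do not carry over. Pictures are saved under pics/ and viewed, about 8 in all and at most 12, crops included, and the job is handed in when it is done.

Besides the shell and the picture viewer there is one more tool, called after "Request:" by a JSON object that holds its "method" and its "body". send_rows: Moves the arm, as the interface text tells. Its arguments: {"type":"object","properties":{"translation":{"type":"array"},"rotation":{"type":"array"},"grip":{"type":"array"},"squeeze":{"type":"number"}},"required":["translation","rotation","grip"]}

```bash
mkdir -p pics; ls
cat > h.py <<'E'
import numpy as np, cv2
from scipy.spatial.transform import Rotation as R
from plant import ctrl, eyes, ticket
def cam(n):
    s=ctrl.get_state(); c=eyes.read_camera(n); K=np.array(c["mtx"])
    if n=="wrist":
        T=np.eye(4);T[:3,:3]=R.from_quat(s["tcp_rot"]).as_matrix();T[:3,3]=s["eef_pos"]
        T=T@np.array(c["hand_eye"]); Rm,t=T[:3,:3],T[:3,3]
    else:
        o=np.array(c["orientation"]); Rm=o if o.shape==(3,3) else R.from_quat(o).as_matrix(); t=np.array(c["xyz"])
    return c["image"],K,Rm,t
def ray(K,Rm,t,uv,z):
    d=Rm@np.linalg.inv(K)@np.array([uv[0],uv[1],1.]); return t+d*(z-t[2])/d[2]
def proj(K,Rm,t,p):
    q=K@(Rm.T@(np.array(p)-t)); return q[:2]/q[2]
E
python3 - <<'E'
from h import *
for n in ("top","side"):
    im,K,Rm,t=cam(n); cv2.imwrite(f"pics/{n}.png",im); print(n,K.tolist(),Rm.round(3).tolist(),t)
print(ctrl.get_state())
E
```

```text
pics
top [[480.0133234586441, 0.0, 306.02360880915097], [0.0, 480.0133234586441, 207.6098901364897], [0.0, 0.0, 1.0]] [[0.026, -0.989, 0.149], [-1.0, -0.026, 0.004], [-0.0, -0.149, -0.989]] [0.30665166 0.10521903 1.27875121]
side [[448.6619064636127, 0.0, 312.95900288210845], [0.0, 448.6619064636127, 199.81101067556685], [0.0, 0.0, 1.0]] [[0.788, -0.418, 0.453], [-0.616, -0.521, 0.591], [-0.011, -0.744, -0.668]] [-0.03805179 -0.55793853  0.82539085]
{'time': 0.1, 'qpos': array([ 1.14400482e+00,  2.87106565e-01,  1.57805571e+00, -3.10710239e-06,
        1.27861880e+00, -1.49961732e-01]), 'dq': array([ 0.00030799, -0.00132301, -0.00358087, -0.00161678, -0.00074746,
        0.00126233]), 'joint_efforts': array([ 1.36838138e-03, -4.07293904e+01, -2.93700153e+01, -1.04076137e-04,
        3.35664139e-03,  1.29544929e-05]), 'eef_pos': array([0.18417507, 0.64875492, 0.23005226]), 'tcp_rot': array([ 1.37972809e-01,  9.90435413e-01, -1.04944665e-03, -3.09762559e-04]), 'contact_force': array([0.3792062 , 0.23226294, 0.57761935]), 'wrist_torque': array([ 0.02780928, -0.00110848, -0.05543927]), 'opening': 1.0003408121223996}
```

View pics/top.png

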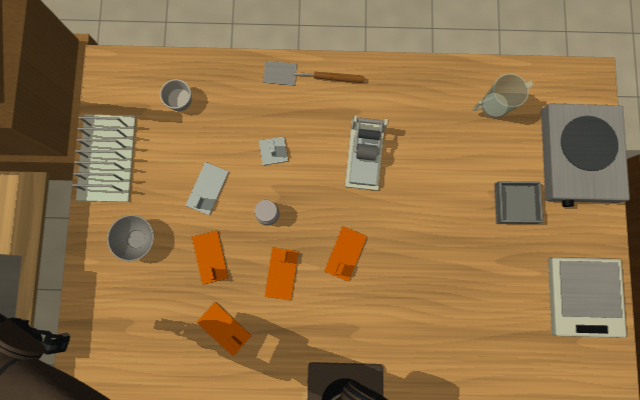

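View pics/side.png

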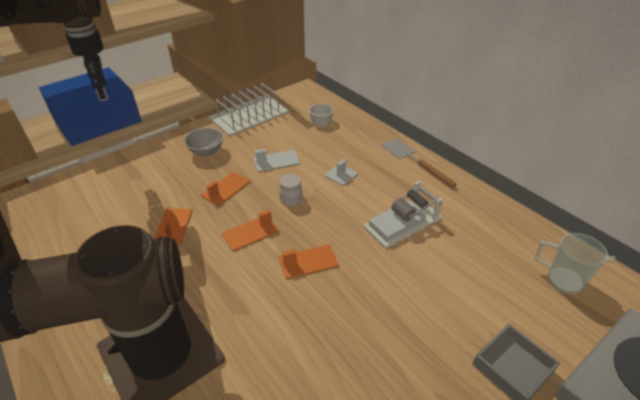

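Top view: the pale long plate is at (208,188) with its fin near (203,202). The square divider is at (273,151) and the holder at (366,153), with its posts up-image and its open end at about (362,188). There are also four orange look-alikes, which are ruled out by colour. Only the pale 130x70 plate fits the description, so I'll measure it and confirm with an enlarged crop.

Run:
```python
from h import *
im,K,Rm,t=cam("top"); 
hsv=cv2.cvtColor(im,cv2.COLOR_BGR2HSV)
m=((hsv[...,1]<60)&(hsv[...,2]>110)).astype(np.uint8)*255
def rect(x0,y0,x1,y1,z):
    mm=np.zeros_like(m); mm[y0:y1,x0:x1]=m[y0:y1,x0:x1]
    cs,_=cv2.findContours(mm,cv2.RETR_EXTERNAL,cv2.CHAIN_APPROX_NONE)
    c=max(cs,key=cv2.contourArea).reshape(-1,2)
    w=np.array([ray(K,Rm,t,p,z)[:2] for p in c],np.float32)*1000
    r=cv2.minAreaRect(w); print(cv2.minAreaRect(c),"world mm",r,"\n",cv2.boxPoints(r).round().tolist()); return r
rect(180,155,240,220,.006); rect(255,132,292,170,.006); rect(340,110,395,195,.01)
big=np.hstack([cv2.resize(im[155:225,170:240],(380,380),interpolation=cv2.INTER_CUBIC),cv2.resize(im[110:200,325:415],(380,380),interpolation=cv2.INTER_CUBIC)])
mb=cv2.cvtColor(np.hstack([cv2.resize(m[155:225,170:240],(190,190)),cv2.resize(m[110:200,325:415],(190,190)),]),cv2.COLOR_GRAY2BGR)
mb=np.hstack([mb,np.zeros((190,380,3),np.uint8)])
cv2.imwrite("pics/crop.png",np.vstack([big,mb]))
```

```text
((206.7010498046875, 187.92269897460938), (25.789793014526367, 48.22894287109375), 23.96249008178711) world mm ((544.7439575195312, 379.68572998046875), (70.40750122070312, 128.9647674560547), 68.97049713134766) 
 [[472.0, 370.0], [592.0, 324.0], [618.0, 389.0], [497.0, 436.0]]
((272.98651123046875, 150.41893005371094), (24.49544906616211, 25.481843948364258), 80.53767395019531) world mm ((653.5152587890625, 204.814697265625), (68.95494079589844, 69.62354278564453), 11.232036590576172) 
 [[613.0, 232.0], [626.0, 164.0], [694.0, 177.0], [681.0, 246.0]]
((365.981689453125, 152.66464233398438), (35.006797790527344, 71.3387680053711), 6.34019136428833) world mm ((654.2892456054688, -46.869056701660156), (95.03623962402344, 202.53622436523438), 82.89028930664062) 
 [[548.0, -81.0], [749.0, -107.0], [761.0, -12.0], [560.0, 13.0]]
```

View pics/crop.png

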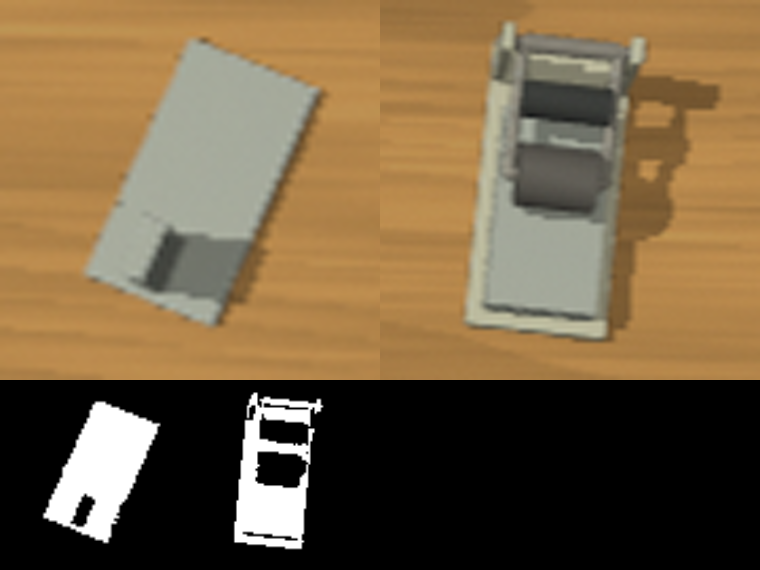

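The crop confirms the pale plate with its fin at the lower (robot-side) end. Next I'll refine the holder pose and work out the first move.

```bash
cat >> h.py <<'E'
def plan(p,yaw_y):
    "tool-frame shift (units) and z turn (units) to world p with tool y at yaw_y deg (mod 180)"
    s=ctrl.get_state(); M=R.from_quat(s["tcp_rot"]).as_matrix()
    a=np.degrees(np.arctan2(M[1,1],M[0,1])); d=(yaw_y-a+90)%180-90
    print("at",np.round(s["eef_pos"],4),"yaw_y",a.round(2),"z",M[:,2].round(4),"shift",(M.T@(np.array(p)-s["eef_pos"])/.03).round(3),"turn_z",round(-d/5,3),"t",s["time"])
E
python3 - <<'E'
from h import *
im,K,Rm,t=cam("top")
P=lambda x,y,x0=325,y0=110,s=90/380,o=380:(x0+(x-o)*s-.4,y0+y*s-.4)
for n,p,z in (("baseL",(468,322),.01),("baseR",(605,338),.01),("pileL",(484,303),.03),("pileR",(600,318),.03),("baseRback?",(628,100),.01)):
    print(n,(ray(K,Rm,t,P(*p),z)*1000).round(1))
plan((.503,.396,.2),69)
E
```

```text
baseL [559.3   6.   10. ]
baseR [551.2 -81.3  10. ]
pileL [567.7  -2.3  30. ]
pileR [560.  -75.2  30. ]
baseRback? [708.5 -95.6  10. ]
at [0.1843 0.6489 0.2304] yaw_y 74.14 z [-6.0e-04 -1.4e-03 -1.0e+00] shift [-12.525  -5.206   1.02 ] turn_z 1.028 t 0.2
```

Request:
{"method": "send_rows", "body": {"translation": [[-1,-0.4,0],[-1,-0.4,0],[-1,-0.4,0],[-1,-0.4,0],[-1,-0.4,0]], "rotation": [[0,0,0],[0,0,0],[0,0,0],[0,0,0],[0,0,0]], "grip": [60,60,60,60,60]}}

```text
time: 0.82
eef_pos: [0.313, 0.5498, 0.2311]
tcp_rot: [0.138, 0.99, -0.0, -0.0]
contact_force: [-0.5, 0.5, 0.2]
opening: 0.702
```

Request:
{"method": "send_rows", "body": {"translation": [[-1,-0.4,0],[-1,-0.5,0],[-1,-0.5,0],[-1,-0.5,0],[-1,-0.5,0]], "rotation": [[0,0,0],[0,0,0],[0,0,0],[0,0,0],[0,0,0]], "grip": [60,60,60,60,60]}}

```text
time: 1.45
eef_pos: [0.4376, 0.4395, 0.2311]
tcp_rot: [0.138, 0.99, -0.0, -0.0]
contact_force: [-0.2, -0.4, -0.0]
opening: 0.704
```

Request:
{"method": "send_rows", "body": {"translation": [[-1,-0.4,0.3],[-1,-0.4,0.3],[-0.5,0,0.4],[0,0,0],[0,0,0]], "rotation": [[0,0,0],[0,0,0],[0,0,0],[0,0,1],[0,0,0]], "grip": [60,60,60,60,60]}}

```text
time: 2.08
eef_pos: [0.5022, 0.3971, 0.2005]
tcp_rot: [0.18, 0.984, -0.0, -0.001]
contact_force: [-0.3, 0.3, -0.1]
opening: 0.705
```

Run:
```python
from h import *
im,K,Rm,t=cam("wrist"); cv2.imwrite("pics/w1.png",im)
plan((.503,.396,.2),69)
for p in ((.503,.396,.05),(.503,.396,.006)): print(proj(K,Rm,t,p))
```

```text
at [0.5022 0.3972 0.2009] yaw_y 69.25 z [-7.e-04 -1.e-04 -1.e+00] shift [-0.041 -0.029  0.028] turn_z 0.051 t 2.125
[321.54607576 187.16556646]
[321.49683877 175.59619693]
```

View pics/w1.png

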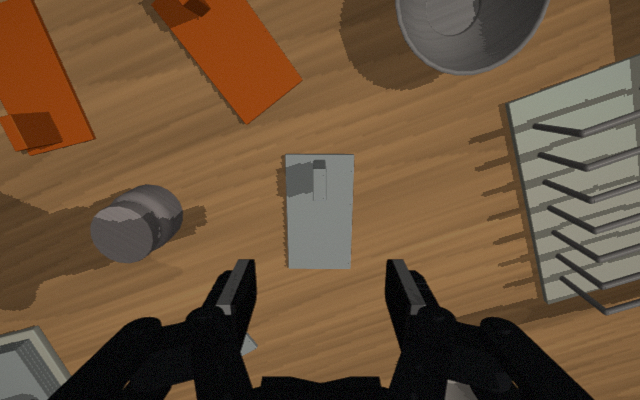

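The wrist view shows the plate upright in the image (286–354, 154–268) with the fin top at about (320,185). I predicted (321.5,187), so the estimate holds and I'll descend and grip.

Request:
{"method": "send_rows", "body": {"translation": [[-0.04,-0.03,1],[0,0,1],[0,0,1],[0,0,1],[0,0,1]], "rotation": [[0,0,0.05],[0,0,0],[0,0,0],[0,0,0],[0,0,0]], "grip": [60,60,60,60,60]}}

```text
time: 2.75
eef_pos: [0.503, 0.3962, 0.0507]
tcp_rot: [0.182, 0.983, 0.0, 0.0]
contact_force: [-0.2, 0.0, 0.0]
opening: 0.703
```

Request:
{"method": "send_rows", "body": {"translation": [[0,0,0.8],[0,0,0.35],[0,0,0],[0,0,0],[0,0,0]], "rotation": [[0,0,0],[0,0,0],[0,0,0],[0,0,0],[0,0,0]], "grip": [60,60,0,0,0], "squeeze": 60}}

```text
time: 3.38
eef_pos: [0.5045, 0.3962, 0.0188]
tcp_rot: [0.183, 0.983, 0.001, 0.001]
contact_force: [0.8, 0.2, 0.1]
opening: 0.133
```

Request:
{"method": "send_rows", "body": {"translation": [[0,0,0],[0,0,0],[0,0,0],[0,0,0],[0,0,0]], "rotation": [[0,0,0],[0,0,0],[0,0,0],[0,0,0],[0,0,0]], "grip": [0,0,0,0,0]}}

```text
time: 4.0
eef_pos: [0.5044, 0.3962, 0.0185]
tcp_rot: [0.183, 0.983, 0.001, 0.001]
contact_force: [0.3, 0.5, 5.9]
opening: 0.129
```

Request:
{"method": "send_rows", "body": {"translation": [[0,0,-0.5],[0,0,-1],[0,0,-1],[0,0,-1],[0,0,-1]], "rotation": [[0,0,0],[0,0,0],[0,0,0],[0,0,0],[0,0,0]], "grip": [0,0,0,0,0]}}

```text
time: 4.62
eef_pos: [0.5027, 0.3951, 0.1526]
tcp_rot: [0.183, 0.983, -0.0, -0.001]
contact_force: [0.4, -0.4, -0.6]
opening: 0.131
```

Run:
```python
from h import *
im,K,Rm,t=cam("wrist"); s,_,_,_=cam("side")
cv2.imwrite("pics/w2.png",np.hstack([im[100:400,100:500],s[60:260,180:480][:, :]if 0 else cv2.resize(s[60:285,180:480],(400,300))]))
c,y=np.array([650,-47.6])/1000,np.radians(-6)
X=np.array([np.cos(y),np.sin(y)])
print(ctrl.get_state()["contact_force"])
for hx in (-155,-65):
    p=c+X*hx/1000; print(p); plan((*p,.15),84)
```

```text
[ 0.64068479 -0.38920031 -0.8469821 ]
[ 0.49584911 -0.03139809]
at [0.5052 0.3966 0.1564] yaw_y 68.89 z [ 0.0067  0.0038 -1.    ] shift [ -4.845 -13.422   0.159] turn_z -3.021 t 4.725
[ 0.58535608 -0.04080565]
at [0.5052 0.3966 0.1564] yaw_y 68.89 z [ 0.0067  0.0038 -1.    ] shift [ -7.741 -12.64    0.178] turn_z -3.021 t 4.725
```

View pics/w2.png

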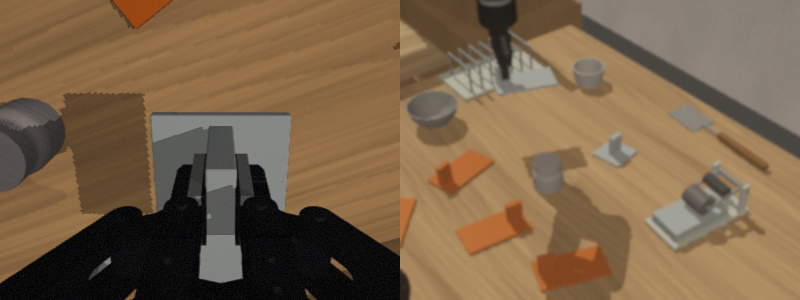

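The plate is gripped squarely and lifted level. The wrist crop shows the fin between the pads at about (220,150), and its table shadow is clear of the plate. Now carrying it to the holder's open end.

Request:
{"method": "send_rows", "body": {"translation": [[-0.35,-0.95,0],[-0.35,-0.95,0],[-0.35,-0.95,0],[-0.35,-0.95,0],[-0.35,-0.95,0]], "rotation": [[0,0,0],[0,0,0],[0,0,0],[0,0,0],[0,0,0]], "grip": [0,0,0,0,0]}}

```text
time: 5.35
eef_pos: [0.4997, 0.2423, 0.1499]
tcp_rot: [0.183, 0.983, -0.001, -0.001]
contact_force: [-0.5, 1.1, -0.0]
opening: 0.13
```

Request:
{"method": "send_rows", "body": {"translation": [[-0.35,-0.95,0],[-0.35,-0.95,0],[-0.35,-0.95,0],[-0.35,-0.95,0],[-0.35,-0.95,0]], "rotation": [[0,0,0],[0,0,0],[0,0,0],[0,0,0],[0,0,0]], "grip": [0,0,0,0,0]}}

```text
time: 5.98
eef_pos: [0.4973, 0.0908, 0.1501]
tcp_rot: [0.183, 0.983, -0.0, -0.001]
contact_force: [-0.4, 0.5, -0.8]
opening: 0.128
```

Request:
{"method": "send_rows", "body": {"translation": [[-0.35,-0.95,0],[-0.35,-0.95,0],[-0.35,-0.95,0],[-0.3,-0.9,0],[0,0,0]], "rotation": [[0,0,0],[0,0,0],[0,0,0],[0,0,0],[0,0,-1]], "grip": [0,0,0,0,0]}}

```text
time: 6.6
eef_pos: [0.4947, -0.0292, 0.1502]
tcp_rot: [0.14, 0.99, -0.0, -0.001]
contact_force: [0.4, 1.4, -0.7]
opening: 0.13
```

Request:
{"method": "send_rows", "body": {"translation": [[0,0,0],[0,0,0],[0,0,0],[0,0,0]], "rotation": [[0,0,-1],[0,0,-1],[0,0,0],[0,0,0]], "grip": [0,0,0,0]}}

```text
time: 7.1
eef_pos: [0.4953, -0.0276, 0.151]
tcp_rot: [0.054, 0.999, 0.0, -0.001]
contact_force: [-0.5, 0.3, -1.7]
opening: 0.133
```

Run:
```python
from h import *
im,K,Rm,t=cam("wrist"); s,_,_,_=cam("side"); top,K2,R2,t2=cam("top")
cv2.imwrite("pics/v3.png",np.vstack([np.hstack([cv2.resize(top[100:250,290:440],(400,400),interpolation=cv2.INTER_CUBIC),cv2.resize(s[150:300,310:460],(400,400),interpolation=cv2.INTER_CUBIC)])]))
plan((.4958,-.0314,.10),84)
```

```text
at [ 0.4957 -0.0277  0.1516] yaw_y 83.86 z [-4.e-04  1.e-04 -1.e+00] shift [-0.016 -0.124  1.719] turn_z -0.028 t 7.25
```

View pics/v3.png

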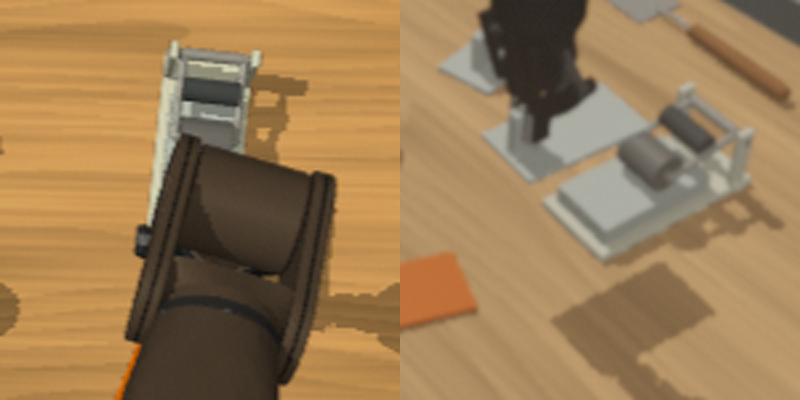

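The side crop shows the plate level, with its edges parallel to the holder and its plain end short of the roller. Lowering it to just above the pile.

Request:
{"method": "send_rows", "body": {"translation": [[0,-0.12,1],[0,0,1],[0,0,1],[0,0,0.2],[0,0,0]], "rotation": [[0,0,0],[0,0,0],[0,0,0],[0,0,0],[0,0,0]], "grip": [0,0,0,0,0]}}

```text
time: 7.88
eef_pos: [0.4957, -0.0313, 0.0561]
tcp_rot: [0.053, 0.999, -0.0, 0.0]
contact_force: [0.6, -0.1, -1.1]
opening: 0.13
```

Run:
```python
from h import *
im,K,Rm,t=cam("wrist"); s,K2,R2,t2=cam("side")
a=s[150:300,310:460]
cv2.imwrite("pics/v4.png",np.hstack([cv2.resize(a,(500,500),interpolation=cv2.INTER_CUBIC),cv2.resize(im[100:400,160:460],(300,500))]))
plan((.4958,-.0314,.05),84); print(ctrl.get_state()["contact_force"])
```

```text
at [ 0.4967 -0.0316  0.0573] yaw_y 83.89 z [ 2.7e-03 -7.0e-04 -1.0e+00] shift [0.031 0.004 0.242] turn_z -0.023 t 7.975
[-0.05110112  0.55534596 -0.36580708]
```

View pics/v4.png

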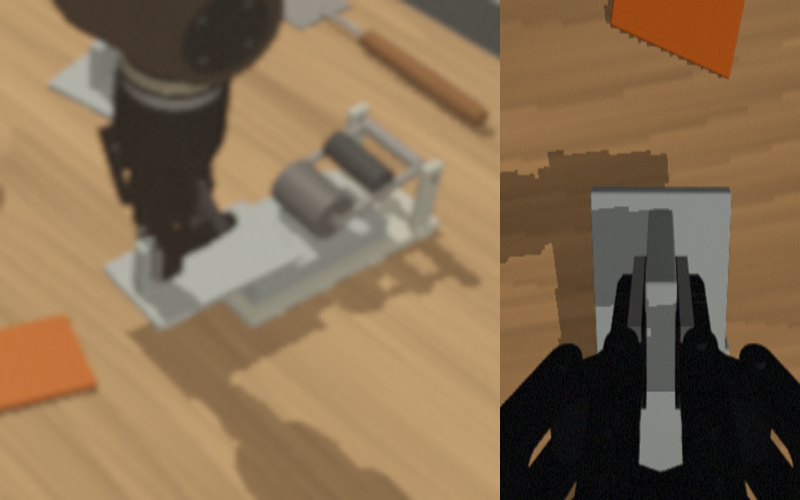

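Plate and pile edges look collinear in the side crop. Lowering until light contact.

Request:
{"method": "send_rows", "body": {"translation": [[0,0,0.15],[0,0,0]], "rotation": [[0,0,0],[0,0,0]], "grip": [0,0]}}

```text
time: 8.22
eef_pos: [0.4956, -0.0313, 0.0516]
tcp_rot: [0.053, 0.999, -0.0, 0.0]
contact_force: [-0.2, 0.5, -0.2]
opening: 0.129
```

Request:
{"method": "send_rows", "body": {"translation": [[0,0,0.07],[0,0,0]], "rotation": [[0,0,0],[0,0,0]], "grip": [0,0]}}

```text
time: 8.48
eef_pos: [0.4954, -0.0313, 0.0491]
tcp_rot: [0.053, 0.999, 0.0, -0.0]
contact_force: [-0.6, 0.6, -0.9]
opening: 0.13
```

Request:
{"method": "send_rows", "body": {"translation": [[-0.25,0,0],[-0.25,0,0],[-0.25,0,0],[-0.25,0,0],[-0.2,0,0]], "rotation": [[0,0,0],[0,0,0],[0,0,0],[0,0,0],[0,0,0]], "grip": [0,0,0,0,0]}}

```text
time: 9.1
eef_pos: [0.5314, -0.0351, 0.049]
tcp_rot: [0.053, 0.999, 0.0, -0.001]
contact_force: [-1.1, -0.7, -0.3]
opening: 0.129
```

Request:
{"method": "send_rows", "body": {"translation": [[-0.2,0,0],[-0.2,0,0],[-0.2,0,0],[-0.2,0,0],[0,0,0]], "rotation": [[0,0,0],[0,0,0],[0,0,0],[0,0,0],[0,0,0]], "grip": [0,0,0,0,0]}}

```text
time: 9.72
eef_pos: [0.5558, -0.0378, 0.0494]
tcp_rot: [0.053, 0.999, -0.0, 0.0]
contact_force: [0.2, 0.7, -2.0]
opening: 0.135
```

Run:
```python
from h import *
s,K2,R2,t2=cam("side"); im,_,_,_=cam("wrist")
cv2.imwrite("pics/v5.png",np.hstack([cv2.resize(s[150:300,310:460],(500,500),interpolation=cv2.INTER_CUBIC),cv2.resize(im[100:400,160:460],(300,500))]))
plan((.5854,-.0408,.0485),84); print(ctrl.get_state()["contact_force"])
```

```text
at [ 0.5551 -0.0377  0.0492] yaw_y 83.89 z [-2.e-04 -1.e-04 -1.e+00] shift [-1.014  0.006  0.022] turn_z -0.022 t 9.825
[ 0.4342475   0.25334128 -2.19751952]
```

View pics/v5.png

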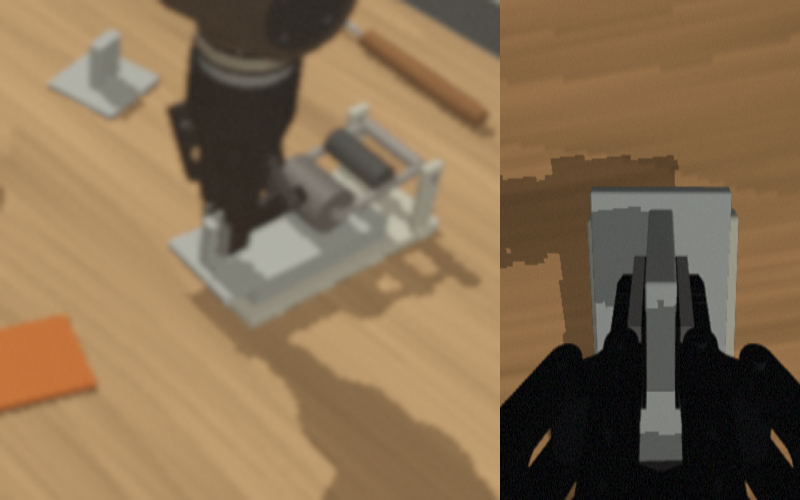

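The roller has climbed onto the plate (Fz is about −2 N), and the base rims show about evenly on both sides in the wrist crop. Sliding the last 30 mm.

Request:
{"method": "send_rows", "body": {"translation": [[-0.25,0,0],[-0.25,0,0],[-0.25,0,0],[-0.25,0,0.02],[0,0,0]], "rotation": [[0,0,0],[0,0,0],[0,0,0],[0,0,0],[0,0,0]], "grip": [0,0,0,0,0]}}

```text
time: 10.45
eef_pos: [0.5858, -0.0411, 0.0487]
tcp_rot: [0.053, 0.999, -0.0, 0.0]
contact_force: [0.9, -0.6, -2.6]
opening: 0.13
```

Run:
```python
from h import *
s,K2,R2,t2=cam("side"); im,_,_,_=cam("wrist")
cv2.imwrite("pics/v6.png",np.hstack([cv2.resize(s[150:300,310:460],(500,500),interpolation=cv2.INTER_CUBIC),cv2.resize(im[100:400,160:460],(300,500))]))
plan((.5854,-.0408,.0485),84); print(ctrl.get_state()["contact_force"])
```

```text
at [ 0.5853 -0.041   0.0487] yaw_y 83.88 z [ 6.e-04 -3.e-04 -1.e+00] shift [-0.002  0.008  0.006] turn_z -0.023 t 10.55
[ 0.47138754  0.63656927 -0.26457109]
```

View pics/v6.png

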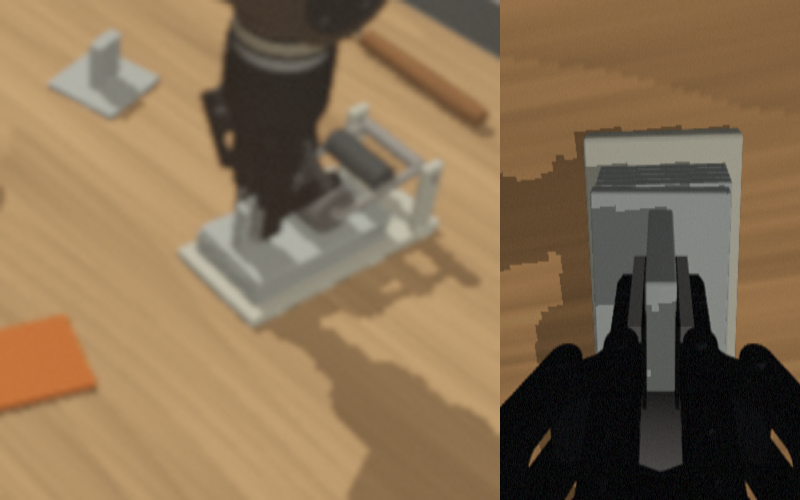

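The pile's front face sits directly under the plate's rear edge (rows 165–190 in the wrist crop), and the side edges are collinear. Releasing and retreating straight up.

Request:
{"method": "send_rows", "body": {"translation": [[0,0,0.02],[0,0,0],[0,0,0],[0,0,0],[0,0,0]], "rotation": [[0,0,0],[0,0,0],[0,0,0],[0,0,0],[0,0,0]], "grip": [14,20,30,40,40]}}

```text
time: 11.18
eef_pos: [0.585, -0.0409, 0.0481]
tcp_rot: [0.053, 0.999, -0.0, 0.0]
contact_force: [0.9, -0.2, 0.1]
opening: 0.471
```

Request:
{"method": "send_rows", "body": {"translation": [[0,0,0],[0,0,-0.3],[0,0,-0.6],[0,0,-1],[0,0,-1]], "rotation": [[0,0,0],[0,0,0],[0,0,0],[0,0,0],[0,0,0]], "grip": [40,40,40,40,40]}}

```text
time: 11.8
eef_pos: [0.5854, -0.041, 0.1374]
tcp_rot: [0.053, 0.999, -0.0, 0.001]
contact_force: [0.2, 1.1, 0.2]
opening: 0.47
```

Request:
{"method": "send_rows", "body": {"translation": [[0.3,0,-1],[1,0,-1],[1,0.5,-1],[1,1,-1],[0,1,0]], "rotation": [[0,0,0],[0,0,0],[0,0,0],[0,0,0],[0,0,0]], "grip": [40,40,40,40,40]}}

```text
time: 12.42
eef_pos: [0.4949, 0.0449, 0.2605]
tcp_rot: [0.054, 0.999, -0.0, 0.005]
contact_force: [0.1, 0.1, 0.3]
opening: 0.465
```

Request:
{"method": "send_rows", "body": {"translation": [[0,1,0],[0,1,0],[0,1,0],[0,1,0],[0,1,0]], "rotation": [[0,0,0],[0,0,0],[0,0,0],[0,0,0],[0,0,0]], "grip": [40,40,40,40,40]}}

```text
time: 13.05
eef_pos: [0.5107, 0.1944, 0.2569]
tcp_rot: [0.053, 0.999, 0.0, 0.001]
contact_force: [-0.6, -0.2, -0.1]
opening: 0.473
```

Run:
```python
from h import *
s,K2,R2,t2=cam("side"); im,_,_,_=cam("top")
cv2.imwrite("pics/v7.png",np.hstack([cv2.resize(s[150:300,310:460],(400,400),interpolation=cv2.INTER_CUBIC),cv2.resize(im[105:205,320:420],(400,400),interpolation=cv2.INTER_CUBIC)]))
```

```text
(no output)
```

View pics/v7.png

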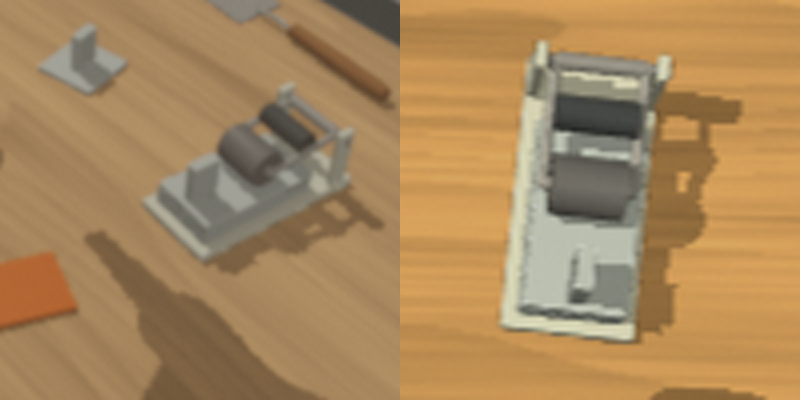

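The divider lies flat and square on the pile with its fin at the open end and the roller resting on it. Its rear edge falls at about the same pixels as the pile edge did, and the robot is clear. Handing in.

```bash
python3 -c "
from h import *
print(ctrl.get_state()['time'], ticket.sign_off())"
```

```text
the job is handed in; nothing more can be done
13.15 None
```

The long pale divider is on the pile under the roller, and I handed the job in at 13.15 s of the 35 s allowed. The system gives no verdict on the result.

I gripped it by its fin and carried it to the holder's open end. There I lowered it level to just above the pile and slid it 90 mm under the roller. Then I let go and moved the arm well clear.

- **Position:** just before release the tool was within 1 mm of the target point, and its yaw was within about 0.2° of the 84° I aimed for. Both targets come from my own estimate of the holder's pose, which is good to a few mm and about 1°.
- **Last pictures:** the plate lies flat and square on the pile with the fin at the open end, and the roller rests on it. Its rear edge falls within about a pixel of where the pile's edge was.
- **Square divider:** no move went near it, and it shows no visible shift. I did not measure it again.
- **Forces:** contact forces stayed under 6 N in every reading.
- **Not checked:** I judged the roller arm's angle only by eye, since the state gives no reading for it.

No check failed. Two readings differed from what I expected: the fingers closed on the fin about 3 mm higher than commanded, which I allowed for, and lowering the plate never gave a clear touch on the pile.

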